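Third hand at the sprung fence

ROBOT

A 7-joint arm with a two-finger parallel gripper is mounted at the origin on the work surface. World frame = base frame: x ahead of the robot, y to its left, z up, the work surface at z = 0. Lengths are in m, angles in rad, forces in N, time in s.
With the tool pointing down it reaches from about 0.425 to 1.025 m from the base axis. Payload 9.4 kg.
Tool frame: the origin (TCP) lies at the very end of the fingers, on their centre line; the grasp point (between the pads) lies bot.grasp_offset behind it (bot.grasp_offset is the distance from the TCP to the grasp point, in m); z points along the fingers, y is the line along which they close (so a half turn about z gives the same grasp; the last joint's range is limited). The gripper opens to 85 mm and grips with 20 to 120 N. Pads are 22 mm wide; open, the fingers measure 114 mm over their backs; the gripper's body (76 mm by 85 mm) begins 54 mm behind the grasp point. The pads swing forward as they close: fully open they stand 13 mm farther back than shut.
Start: joints at [-1.409, 0.599, -0.003, 1.599, 0.002, 0.943, -0.08], TCP at [0.171, 0.704, 0.231] pointing down, gripper open.
Joint ranges: [-2.57, 2.57], [-0.35, 1.97], [-1.29, 1.29], [0.11, 2.56], [-1.05, 4.19], [0.11, 1.86], [-2.63, 2.63]. Speed limits (rad/s): [2.22, 2.22, 3.01, 3.01, 3.14, 3.14, 3.14].

INTERFACE

Orientations are given as a rotation vector (axis times angle).
In Python, from cell import sense, vision, bot gives the robot as it stands. The module is installed in compiled form; this text tells all that it offers.
- The arm moves only by the tool servo_tool, never from a script. Its argument "rows" is a list that holds one entry, the list of rows, each a list of 7 numbers: the opening, from -1 (shut) to 1 (fully open), then the shift along the tool's x, y, z in cm, then the turn, a rotation vector about the tool's x, y, z in rad. A call has 1 to 10 rows; each row is the pose to reach, as a shift and turn from the pose commanded when the call began, along the tool's axes at that moment; what a row does not reach only later rows make up. A row lasts 1/8 s, in which the tool goes at most 62.5 mm and 10.7 degrees, less where a joint would pass 70% of its speed; a pose out of reach is approached as far as the arm can. A call with a gripper value outside its range is refused whole. The fingers move at their own pace and stop on an object; "newtons" is the grip in N (left out, the last holds). Time passes only in rows, so rows that repeat a pose let the fingers close. It gives the time, the measured TCP pose, the force, the opening and the grip force at its end, in the units of the state.
- sense(): the state, without advancing time (a new reading comes with each control period).
- vision.read_camera(name): name is "scene" or "top" or "wrist"; returns the picture (480x640x3 uint8, blue, green, red); there is no depth.
- vision.camera_model(name): a dict with "fx", "fy", "cx", "cy" (pixels), "rvec" (rotation vector, rad) and "tvec" (3), from world to camera coordinates, as OpenCV has them. Camera axes: x right, y down, z forward; pixel columns grow to the right and rows downward; lengths in m; the calibration is good to about 2 mm. A picture is of the moment at which its call begins: read the wrist's pose just before it. camera_model takes no time and is no camera call; for the wrist camera it gives the pose at the moment of the call.
- bot.sign_off(): hands the job in; it is judged then, once.
The state is a dict: "clock": time; "joint_pos": joint angles; "joint_vel": joint speeds; "joint_torque": joint torques, N m; "ee_pos": TCP position; "orientation": TCP orientation; "wrist_force": force on the tool from outside, world axes, zero at the start; "wrist_torque": the same for the moment, N m; "gripper_width": finger opening in m; "finger_force": force on a finger pad.
Only numpy, scipy, OpenCV 4.12 (cv2) and the standard library are available. Lean on these libraries where they do the work, as an engineer would, in place of code of your own. Each camera call takes 0.05 s, during which the arm holds its last target. There are 200 camera calls.

TASK

Be a third hand at the fitting bench: first clear the fixture by hanging the basket of bolts by its handle on the hook stand, without spilling them, then take the aluminium gusset bracket by its web, stand it on the fixture's bed with its flat back square against the middle of the sprung fence plate, and push the plate back gently with a steady 12 N or so (about 8 mm of its spring). Keep that push for two seconds and finish while still holding: do not let go, since a fitter will now bolt the bracket. Never ram the fence hard against its stop, and leave the other things on the bench where they are.

Things in the scene. Friction and masses are not known exactly. Their poses are not given: they have to be found in the camera images.
- fixture: Fixture fixed to the bench: steel bed plate 220 (x) x 200 (y) x 20 mm thick; at its far (+x) end a grey backing block (x +88 to +108, 52 mm above the bed), before it the sprung fence plate. Origin: centre of its underside, on the bench; bed top 20 mm above it. x points across the bed to the fence; turned up to 0.35 rad.
- fence (a joint): How far the fence plate is pushed back along the fixture's +x, in m: 0 at rest, 0.014 at its stop. Springs push it back with 1.5 N for each mm (12 N at 8 mm), with no preload.
- fence_face (a point): Middle of the fence plate's front face; it moves with the plate. The plate is upright steel, 130 mm wide (fixture y), 60 mm high, starting 1.5 mm over the bed; this point is 32 mm over the bed and, at rest, at fixture x = +50 mm, y = 0. Its axes are the fixture's.
- bracket: Loose aluminium gusset bracket, ~320 g, on its foot (56 x by 110 y by 8 mm). Upright flange 110 wide, 8 thick, 64 high; its flat back is at x = +28 mm. One 10 mm thick web at y = 0, before the flange: x -24 to +20 up to 42 mm high, x -14 to +20 up to 58. Grip the web from above, fingers closing along y. Origin: centre of the foot's underside. The plain L offcut has no web.
- bracket_back (a point): Middle of the bracket's flat back, 28 mm in +x and 32 mm above the bracket's origin.
- basket: Open grey metal basket of bolts (fixed in it), ~250 g, 80 (x) x 110 (y) x 50 mm high, with a rigid arched handle: 10 mm round bar along its y, straight from y -43 to +43 mm, centre line 150 mm above the origin, legs at y = -53 and +53. Starts on the fixture's bed in front of the fence. Origin: centre of its underside.
- basket_handle (a point): Middle of the basket's handle bar (on its centre line), 150 mm above the basket's origin.
- hook: Hook stand fixed to the bench: foot 100 mm across, 12 high; post 16 mm thick, 250 high; 8 mm wire arm along the stand's -x (towards the robot, turned up to 0.25 rad), centre line 230 mm high, straight to 88 mm from the post, then up to a tip 104 mm out, top 256 mm high. Origin: centre of the foot's underside. A handle bar hangs across the arm, along y.
- hook_rest (a point): Where the middle of a hung handle bar should be: 60 mm out from the post along the arm (the stand's -x), 239 mm high, so that the bar lies on the arm.
- offcut: Bystander: plain L-shaped aluminium angle offcut, 40 x 90 x 40 mm, no web. Leave it.
- screwdriver: Bystander: screwdriver lying on the bench near the robot. Leave it.
- hammer: Bystander: hammer lying at the right side of the bench. Leave it.
- wrench: Bystander: wrench lying beyond the fixture. Leave it.
- can: Bystander: metal can, 60 mm across, 110 mm high, standing at the left side of the bench. Leave it.

How it is judged:
By the outcome, as a careful person would: the job done as asked, in the order asked, and still so for the second after the job is handed in, while the arm keeps its last pose, push and grip.
It also fails if it takes over 72 s, if anything falls off the work surface, if the arm or the gripper's body presses on something with over 40 N, if the wrist force passes 120 N, or if a joint passes its speed limit or range.

## Working session

There is one attempt and no reset: what is moved stays moved. The work goes in short steps, Python scripts to look and compute and a tool call to move; the robot and the scene stay as the last step left them, time stands still between calls to the robot, and variables do not carry over. Pictures are saved under pics/ and viewed, at most 10 in all, crops included, and the job is handed in when it is done.

Besides the shell and the picture viewer there is one more tool, called after "Call:" as name(argument=value, ...), one argument or row to a line, values as JSON. servo_tool: Moves the arm, as the interface text tells. Its arguments: {"type":"object","properties":{"rows":{"type":"array","items":{"type":"array","items":{"type":"array","items":{"type":"number"}}}},"newtons":{"type":"number"}},"required":["rows"]}

```bash
mkdir -p pics; ls
python3 - <<'E'
from cell import sense, vision, bot
import cv2
s=sense(); print(s, bot.grasp_offset)
for n in("scene","top"):
    cv2.imwrite(f"pics/{n}0.png",vision.read_camera(n)); print(n,vision.camera_model(n))
E
```

```text
pics
{'clock': 0.0, 'joint_pos': array([-1.40868529,  0.60017507, -0.00257016,  1.60012691,  0.00179085,
        0.94288779, -0.07979108]), 'joint_vel': array([-0.00026798, -0.00067769,  0.00119964,  0.00034083,  0.00077903,
        0.00019853,  0.00068348]), 'joint_torque': array([ 1.40986995e-04, -7.76457667e+01,  1.56510338e+00, -2.58010232e+01,
        1.23609471e-02,  9.08036105e-03, -7.98434002e-06]), 'ee_pos': array([0.1713831 , 0.70396846, 0.23038154]), 'orientation': array([-3.74093198e-01, -3.11917150e+00,  2.50285326e-03]), 'wrist_force': array([0.01482121, 0.59350597, 0.22963605]), 'wrist_torque': array([-0.00431598, -0.02960013, -0.04326583]), 'finger_force': 0.0, 'gripper_width': 0.08557437166856996} 0.0187
scene {'fx': 620.6121710371174, 'fy': 620.6121710371174, 'cx': 321.0323479799022, 'cy': 230.16917318762324, 'rvec': array([ 1.46247448,  1.90012618, -0.95751248]), 'tvec': array([ 0.16328528, -0.21178828,  2.22017474])}
top {'fx': 474.9971139334134, 'fy': 474.9971139334134, 'cx': 322.19648087838385, 'cy': 237.02077198678776, 'rvec': array([ 2.14734532, -2.11247269,  0.16797188]), 'tvec': array([-0.0194787 ,  0.57699429,  1.34116436])}
```

View pics/top0.png

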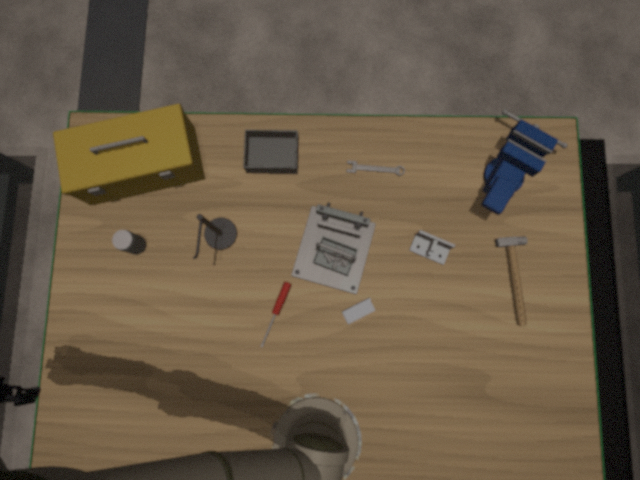

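View pics/scene0.png

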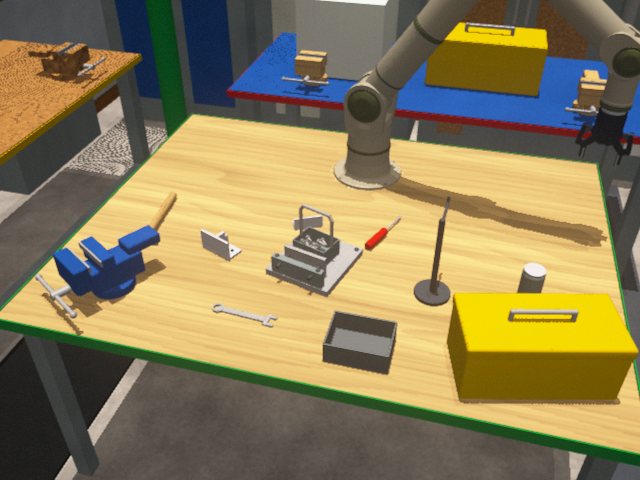

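The top view shows the fixture at (335,248) with the basket on its bed, the hook stand at (220,234), the bracket at (432,247) and the offcut at (358,311). I'll enlarge these for readings.

Run:
```python
import cv2,numpy as np
t=cv2.imread("pics/top0.png"); s=cv2.imread("pics/scene0.png")
def crop(im,x,y,w,h,k):
    c=cv2.resize(im[y:y+h,x:x+w],None,fx=k,fy=k,interpolation=cv2.INTER_CUBIC)
    for i in range(0,w,10): cv2.line(c,(i*k,0),(i*k,10 if (x+i)%50==0 else 5),(0,0,255),1)
    for i in range(0,h,10): cv2.line(c,(0,i*k),(10 if (y+i)%50==0 else 5,i*k),(0,0,255),1)
    return c
A=np.zeros((600,800,3),np.uint8)
def put(c,x,y): A[y:y+c.shape[0],x:x+c.shape[1]]=c
put(crop(t,290,200,90,100,6),0,0); put(crop(t,190,210,50,60,5),545,0); put(crop(t,405,225,50,45,5),545,305)
cv2.imwrite("pics/c1.png",A)
A[:]=0
put(crop(s,260,200,105,95,5),0,0); put(crop(s,410,190,50,120,5),530,0); put(crop(s,195,222,50,40,3),0,480)
cv2.imwrite("pics/c2.png",A)
```

```text
(no output)
```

View pics/c1.png

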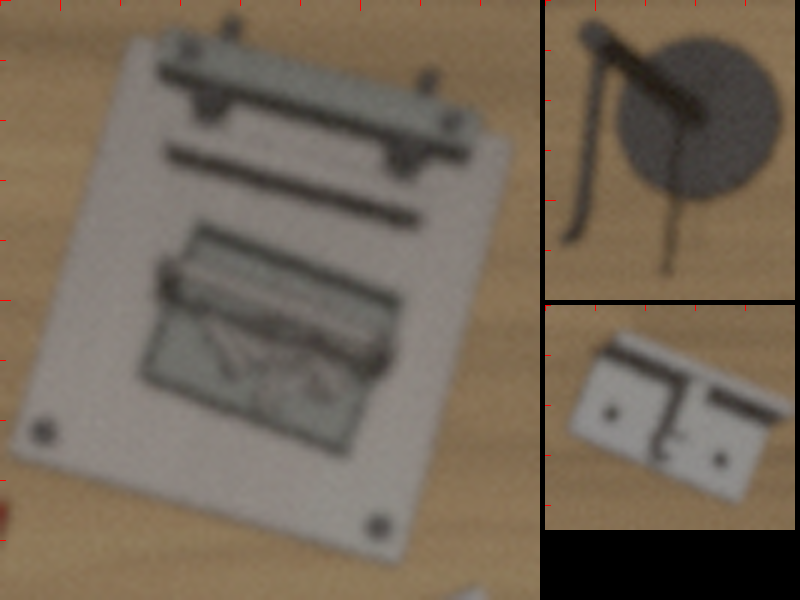

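View pics/c2.png

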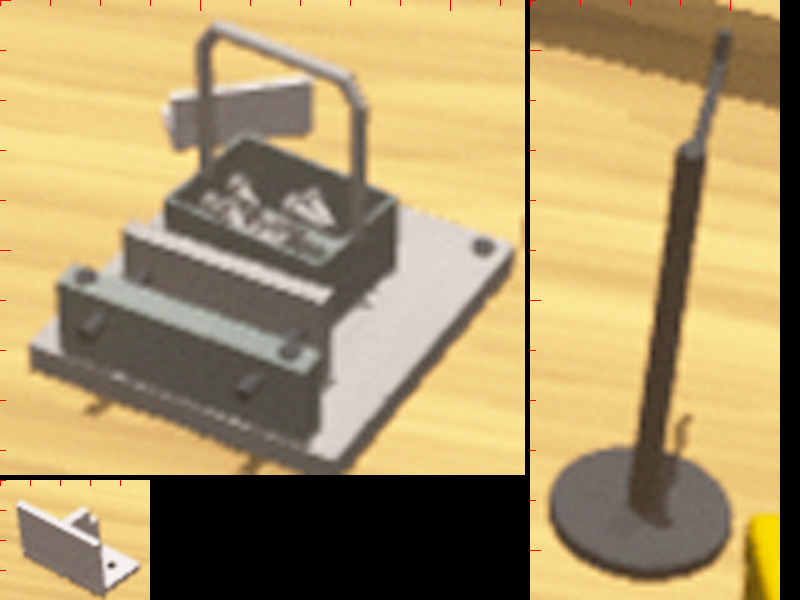

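The crops give the corners: bed (132,36), (512,140), (402,562) and (12,455); basket rim (198,222) to (345,452); handle bar along (170,280) to (382,358); hook tip (570,238), post top (593,35) and foot (699,118); bracket foot and flange corners. Next I'll fit the poses from both cameras.

```bash
cat > h.py <<'E'
import cv2,numpy as np
from scipy.optimize import least_squares
from scipy.spatial.transform import Rotation as R
from cell import sense,vision,bot
CM={n:vision.camera_model(n) for n in("scene","top")}
def proj(cm,P):
    K=np.array([[cm['fx'],0,cm['cx']],[0,cm['fy'],cm['cy']],[0,0,1.]])
    return cv2.projectPoints(np.array(P,float).reshape(-1,3),cm['rvec'],cm['tvec'],K,None)[0].reshape(-1,2)
def fit(obs,x0,z0=0):
    """obs: (cam model,[local pts],[pixels]); solves x,y,yaw"""
    def f(p):
        c,s=np.cos(p[2]),np.sin(p[2]); r=[]
        for cm,P,px in obs:
            P=np.array(P,float); W=np.c_[p[0]+c*P[:,0]-s*P[:,1],p[1]+s*P[:,0]+c*P[:,1],P[:,2]+z0]
            r.append((proj(cm,W)-px).ravel())
        return np.concatenate(r)
    o=least_squares(f,x0,loss='soft_l1'); return o.x,f(o.x).reshape(-1,2).round(1)
E
python3 - <<'E'
from h import *
t,s=CM['top'],CM['scene']
def c(pts,k,px,py,ox,oy): return np.array([[ox+(x-px+.5)/k-.5,oy+(y-py+.5)/k-.5] for x,y in pts])
T=lambda p:c(p,6,0,0,290,200); H=lambda p:c(p,5,545,0,190,210); B=lambda p:c(p,5,545,305,405,225)
S=lambda p:c(p,5,0,0,260,200); SH=lambda p:c(p,5,530,0,410,190); SB=lambda p:c(p,3,0,480,195,222)
print('fix',fit([(t,[[.11,.1,.02],[.11,-.1,.02],[-.11,-.1,.02],[-.11,.1,.02]],T([(134,36),(512,140),(402,562),(12,455)])),
 (s,[[.11,-.1,.02],[.11,.1,.02],[-.11,.1,.02],[.05,-.065,.0815],[.05,.065,.0815]],S([(32,347),(340,460),(515,248),(130,222),(325,300)]))],[.6,0,-.2]))
print('bas',fit([(t,[[.04,.055,.05],[.04,-.055,.05],[-.04,-.055,.05],[-.04,.055,.05]],T([(198,222),(402,300),(345,452),(143,378)])),
 (s,[[0,-.048,.155],[0,.048,.155]],S([(212,24),(357,76)])),(t,[[0,.053,.15],[0,-.053,.15]],T([(170,280),(382,358)]))],[.6,0,-.2],.02))
print('hook',fit([(t,[[0,0,.012],[0,0,.25],[-.104,0,.256]],H([(699,118),(593,35),(571,240)])),
 (s,[[0,0,.012],[0,0,.25],[-.104,0,.256]],SH([(642,510),(690,150),(725,33)]))],[.6,.3,0]))
print('br',fit([(t,[[-.028,.055,.008],[-.028,-.055,.008],[.028,.055,.064],[.028,-.055,.064]],B([(570,432),(740,502),(617,332),(795,404)])),
 (s,[[.028,-.055,.064],[.028,.055,.064],[.028,.055,0],[.028,-.055,0],[-.028,.055,.008]],SB([(18,502),(100,543),(104,594),(22,560),(138,566)]))],[.6,-.2,-.3]))
print('offcut/screwdriver px rough')
E
```

```text
fix (array([ 0.54840069, -0.04357771, -0.25038599]), array([[-1. , -0.7],
       [ 0.2, -0.9],
       [ 0. , -0.1],
       [-0.7, -0.3],
       [-1.4, -0.7],
       [-0.9,  0. ],
       [-0. , -1.4],
       [ 0.1, -0.6],
       [ 1.6, -1.9]]))
bas (array([ 0.51882207, -0.04663234, -0.34208407]), array([[-1.1, -0. ],
       [ 0.9,  0.2],
       [ 0.8,  1. ],
       [-1.8, -0.2],
       [ 0.1, -2.2],
       [-0.4, -1.5],
       [-1.4, -1.8],
       [ 0.8, -1. ]]))
hook (array([ 0.59141837,  0.29840482, -0.04491118]), array([[-0.4, -0.4],
       [-0. , -0.3],
       [-0.7, -0.7],
       [-0.4, -1.5],
       [ 0.3, -0.8],
       [-0.6, -1.1]]))
br (array([ 0.55373608, -0.33010862, -0.36914069]), array([[-1. ,  0.4],
       [-0.3,  0.2],
       [-0.4, -0. ],
       [ 0. , -0.3],
       [-1.2,  0.4],
       [-1. ,  0.2],
       [-0.4,  0.5],
       [-0.2, -1.8],
       [ 0.9, -1.8]]))
offcut/screwdriver px rough
```

```bash
cat >> h.py <<'E'
def pose():
    s=sense(); return s['ee_pos'],R.from_rotvec(s['orientation']),s
def go(p,psi,tilt=0):
    """print row shift (cm) and turn for TCP p with tool down, tool y at yaw psi"""
    e,r,s=pose(); y=np.array([np.cos(psi),np.sin(psi),0]); z=np.array([0,0,-1.]); x=np.cross(y,z)
    T=R.from_matrix(np.c_[x,y,z])
    print('shift cm',(r.inv().apply(np.array(p)-e)*100).round(2),'turn',(r.inv()*T).as_rotvec().round(4))
def stat():
    e,r,s=pose(); m=r.as_matrix()
    print('t%.2f'%s['clock'],'tcp',e.round(4),'psi %.4f'%np.arctan2(m[1,1],m[0,1]),'tilt',m[:2,2].round(4),'F',s['wrist_force'].round(2),'M',s['wrist_torque'].round(2),'w %.4f'%s['gripper_width'],'ff %.1f'%s['finger_force'],'q',s['joint_pos'].round(2))
E
python3 - <<'E'
from h import *
stat(); cm=vision.camera_model('wrist'); Rc=R.from_rotvec(cm['rvec']); e,r,s=pose()
C=-Rc.inv().apply(cm['tvec']); print('cam in tool',r.inv().apply(C-e),'axis',r.inv().apply(Rc.inv().apply([0,0,1])),cm['fx'])
go([.45,-.04,.38],-.342)
go([.45,.25,.38],.5)
E
```

```text
t0.10 tcp [0.1714 0.704  0.2305] psi 1.3321 tilt [-0.0002 -0.0014] F [-0.24 -0.81 -0.03] M [ 0.03 -0.01 -0.04] w 0.0852 ff 0.0 q [-1.41  0.6  -0.    1.6   0.    0.94 -0.08]
cam in tool [ 0.07666386 -0.00088024 -0.14342375] axis [-2.97892095e-01  8.70790299e-04  9.54599152e-01] 422.31720546796447
shift cm [-44.66 -65.73 -14.85] turn [-9.0000e-04  1.2000e-03  1.6741e+00]
shift cm [-37.81 -37.55 -14.89] turn [-1.200e-03  7.000e-04  8.321e-01]
```

Call:
servo_tool(
  rows=[
    [[1, -4, -6, -5, 0, 0, 0.15], [1, -8, -12, -10, 0, 0, 0.3], [1, -12, -18, -14.9, 0, 0, 0.46], [1, -44.7, -65.7, -14.9, 0, 0, 1.67], [1, -44.7, -65.7, -14.9, 0, 0, 1.67], [1, -44.7, -65.7, -14.9, 0, 0, 1.67], [1, -44.7, -65.7, -14.9, 0, 0, 1.67], [1, -44.7, -65.7, -14.9, 0, 0, 1.67], [1, -44.7, -65.7, -14.9, 0, 0, 1.67], [1, -44.7, -65.7, -14.9, 0, 0, 1.67]],
  ],
)

```text
clock: 1.35
ee_pos: [0.3786, 0.149, 0.367]
orientation: [-2.567, -1.811, -0.001]
wrist_force: [2.2, 0.1, 0.8]
gripper_width: 0.0853
finger_force: 0.0
```

Run:
```python
from h import *
stat(); go([.47,-.045,.38],-.342)
```

```text
t1.35 tcp [0.3786 0.149  0.367 ] psi -0.3419 tilt [0.0002 0.0006] F [2.2  0.14 0.79] M [ 0.09 -0.07 -0.04] w 0.0853 ff 0.0 q [-1.05  0.03  0.56  2.11 -0.02  1.   -0.82]
shift cm [-15.22  15.11  -1.31] turn [-0.     -0.0006  0.0001]
```

Call:
servo_tool(
  rows=[
    [[1, -15.2, 15.1, -1.3, 0, 0, 0], [1, -15.2, 15.1, -1.3, 0, 0, 0], [1, -15.2, 15.1, -1.3, 0, 0, 0], [1, -15.2, 15.1, -1.3, 0, 0, 0], [1, -15.2, 15.1, -1.3, 0, 0, 0], [1, -15.2, 15.1, -1.3, 0, 0, 0]],
  ],
)

```text
clock: 2.1
ee_pos: [0.47, -0.0417, 0.3794]
orientation: [-2.562, -1.816, 0.001]
wrist_force: [0.3, -0.0, -0.6]
gripper_width: 0.0854
finger_force: 0.0
```

Run:
```python
from h import *
import pickle
stat(); cm=vision.camera_model('wrist'); im=vision.read_camera('wrist'); cv2.imwrite('pics/w1.png',im); pickle.dump(cm,open('w1.pkl','wb'))
```

```text
t2.10 tcp [ 0.47   -0.0417  0.3794] psi -0.3376 tilt [-0.0009  0.0003] F [ 0.28 -0.01 -0.57] M [ 0.03 -0.01  0.  ] w 0.0854 ff 0.0 q [-0.7   0.15  0.79  1.99 -0.12  1.05 -0.19]
```

View pics/w1.png

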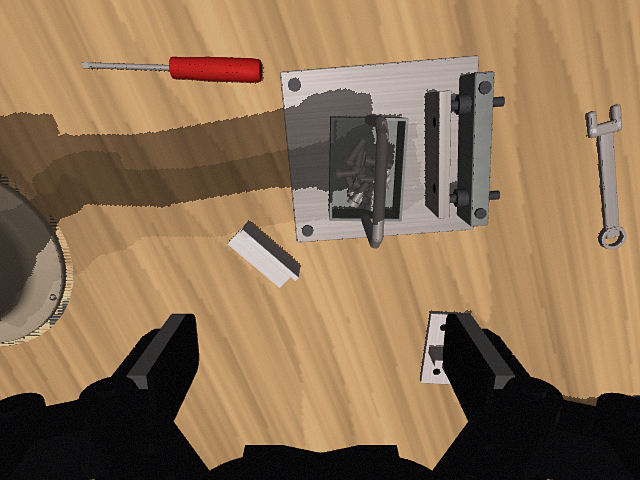

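The wrist view shows the bed corners at (281,72), (478,56) and (298,242). The fence's top front edge runs (438,91)–(440,217), the basket rim (330,117)–(402,220), and the handle bar (380,121)–(376,240). I'll refine with these.

```bash
python3 - <<'E'
from h import *
import pickle
w=pickle.load(open('w1.pkl','rb'))
print('fix',*fit([(w,[[.11,.1,.02],[-.11,-.1,.02],[-.11,.1,.02],[.05,.065,.0815],[.05,-.065,.0815]],[(478,56),(298,242),(281,72),(438,91),(440,217)])],[.55,-.04,-.25]))
print('bas',*fit([(w,[[.04,.055,.05],[.04,-.055,.05],[-.04,-.055,.05],[-.04,.055,.05],[0,.053,.15],[0,-.053,.15]],[(408,117),(402,220),(330,219),(330,117),(380,121),(377,240)])],[.52,-.04,-.34],.02))
E
cat > crop.py <<'E'
import cv2,sys
f,o,x,y,w,h,k=sys.argv[1],sys.argv[2],*map(int,sys.argv[3:8])
c=cv2.resize(cv2.imread(f)[y:y+h,x:x+w],None,fx=k,fy=k,interpolation=cv2.INTER_CUBIC)
for i in range(0,w,10): cv2.line(c,(i*k,0),(i*k,14 if (x+i)%50==0 else 7),(0,0,255),1)
for i in range(0,h,10): cv2.line(c,(0,i*k),(14 if (y+i)%50==0 else 7,i*k),(0,0,255),1)
cv2.imwrite(o,c)
E
python3 crop.py pics/w1.png pics/c3.png 320 85 180 145 4
```

```text
fix [ 0.54528142 -0.04506132 -0.25515726] [[ 1.1 -1.6]
 [-0.4  0.9]
 [-1.1  0.1]
 [ 1.3 -0.3]
 [-0.8  1. ]]
bas [ 0.52009029 -0.04725293 -0.33378688] [[-0.6 -1. ]
 [-0.3 -0.6]
 [-0.5  0.7]
 [-0.2 -0.7]
 [ 2.   0.2]
 [ 0.2  6.2]]
```

View pics/c3.png

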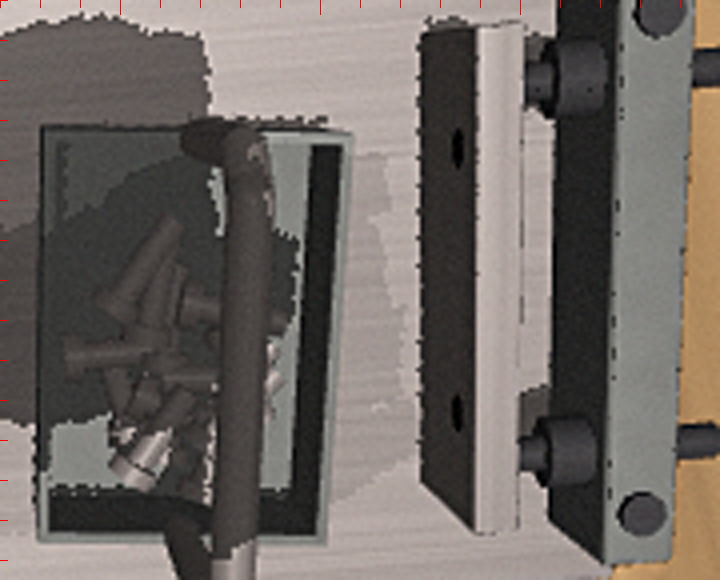

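Run:
```python
from h import *
stat(); go([.528,-.0215,.21],-.336); go([.528,-.0215,.151],-.336)
```

```text
t2.15 tcp [ 0.47   -0.0414  0.3795] psi -0.3366 tilt [-0.0007  0.0005] F [-0.15 -0.    0.01] M [-0.02 -0.01  0.01] w 0.0855 ff 0.0 q [-0.7   0.15  0.79  1.99 -0.12  1.05 -0.19]
shift cm [ 3.79  4.83 16.95] turn [-0.0008 -0.0002 -0.0006]
shift cm [ 3.78  4.83 22.85] turn [-0.0008 -0.0002 -0.0006]
```

Call:
servo_tool(
  rows=[
    [[1, 3.8, 4.83, 5, 0, 0, 0], [1, 3.8, 4.83, 10, 0, 0, 0], [1, 3.8, 4.83, 14.5, 0, 0, 0], [1, 3.8, 4.83, 17.5, 0, 0, 0], [1, 3.8, 4.83, 20, 0, 0, 0], [1, 3.8, 4.83, 22, 0, 0, 0], [1, 3.8, 4.83, 22.85, 0, 0, 0], [1, 3.8, 4.83, 22.85, 0, 0, 0]],
  ],
)

```text
clock: 3.15
ee_pos: [0.5285, -0.0219, 0.1512]
orientation: [-2.562, -1.817, 0.001]
wrist_force: [-0.2, -0.9, 0.1]
gripper_width: 0.0853
finger_force: 0.0
```

Call:
servo_tool(
  rows=[
    [[-1, 0, 0, 0, 0, 0, 0], [-1, 0, 0, 0, 0, 0, 0], [-1, 0, 0, 0, 0, 0, 0], [-1, 0, 0, 0, 0, 0, 0], [-1, 0, 0, 0, 0, 0, 0], [-1, 0, 0, 0, 0, 0, 0], [-1, 0, 0, 0, 0, 0, 0], [-1, 0, 0, 0, 0, 0, 0]],
  ],
  newtons=80,
)

```text
clock: 4.15
ee_pos: [0.5291, -0.0226, 0.1515]
orientation: [2.563, 1.816, 0.001]
wrist_force: [2.4, 0.1, 5.0]
gripper_width: 0.0072
finger_force: 78.4
```

Run:
```python
from h import *
stat()
```

```text
t4.15 tcp [ 0.5291 -0.0226  0.1515] psi -0.3380 tilt [0.0009 0.0001] F [2.38 0.05 4.98] M [ 0.16 -0.35 -0.01] w 0.0072 ff 78.4 q [-0.45  0.54  0.56  2.14 -0.52  0.59  0.15]
```

Call:
servo_tool(
  rows=[
    [[-1, 0, 0, -1, 0, 0, 0], [-1, 0, 0, -3, 0, 0, 0], [-1, 0, 0, -6, 0, 0, 0], [-1, 0, 0, -9, 0, 0, 0], [-1, 0, 0, -11, 0, 0, 0], [-1, 0, 0, -12, 0, 0, 0], [-1, 0, 0, -12, 0, 0, 0], [-1, 0, 0, -12, 0, 0, 0]],
  ],
)

```text
clock: 5.15
ee_pos: [0.5281, -0.0224, 0.2705]
orientation: [-2.563, -1.816, 0.002]
wrist_force: [0.6, 0.2, -3.7]
gripper_width: 0.0072
finger_force: 78.3
```

Run:
```python
from h import *
import pickle
stat(); pickle.dump(vision.camera_model('wrist'),open('w2.pkl','wb')); w=vision.read_camera('wrist')
s=vision.read_camera('scene')
a=w; b=cv2.resize(s[140:300,240:440],None,fx=3,fy=3)
o=np.zeros((600,800,3),np.uint8)
o[:300,:400]=cv2.resize(a,(400,300)); 
c=cv2.resize(s[130:280,250:450],(800,600),interpolation=cv2.INTER_CUBIC)
o[300:,:400]=cv2.resize(c,(400,300)); o[:,400:]=cv2.resize(a[0:480,160:480],(400,600))
cv2.imwrite('pics/w2.png',o)
```

```text
t5.15 tcp [ 0.5281 -0.0224  0.2705] psi -0.3378 tilt [-0.0015 -0.0001] F [ 0.56  0.25 -3.67] M [ 0.04 -0.01  0.05] w 0.0072 ff 78.3 q [-0.59  0.38  0.73  2.03 -0.34  0.85 -0.01]
```

View pics/w2.png

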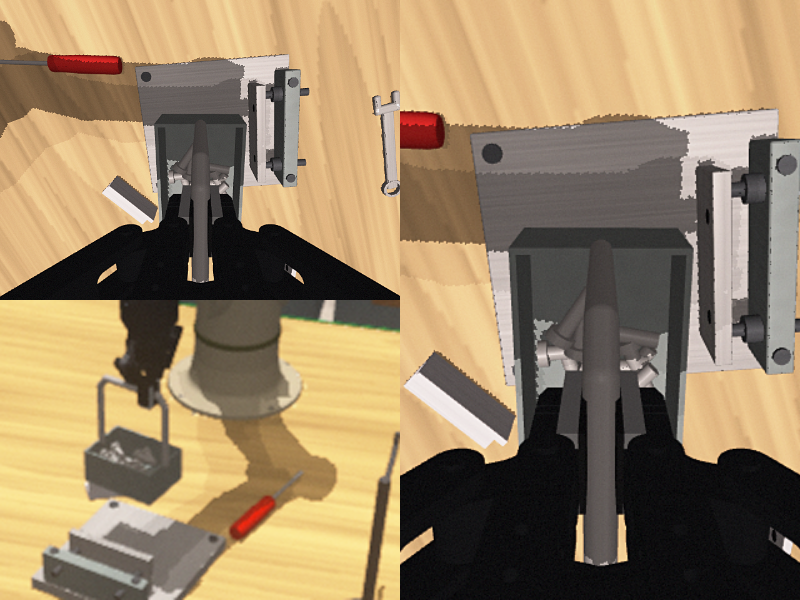

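The basket hangs level from the gripper and the fixture is clear. Next I'll carry it to in front of the hook tip.

Run:
```python
from h import *
go([.45,.16,.2705],-.045); go([.445,.331,.2705],-.045)
```

```text
shift cm [ 1.463e+01 -1.343e+01  1.000e-02] turn [-0.0014  0.0006 -0.2931]
shift cm [ 30.6  -19.58   0.  ] turn [-0.0014  0.0006 -0.2931]
```

Call:
servo_tool(
  rows=[
    [[-1, 2, -1.8, 0, 0, 0, -0.05], [-1, 6, -5.5, 0, 0, 0, -0.15], [-1, 10.3, -9.5, 0, 0, 0, -0.24], [-1, 14.6, -13.4, 0, 0, 0, -0.293], [-1, 19, -15.3, 0, 0, 0, -0.293], [-1, 23, -16.9, 0, 0, 0, -0.293], [-1, 27, -18.3, 0, 0, 0, -0.293], [-1, 29.5, -19.3, 0, 0, 0, -0.293], [-1, 30.6, -19.6, 0, 0, 0, -0.293], [-1, 30.6, -19.6, 0, 0, 0, -0.293]],
  ],
)

```text
clock: 6.5
ee_pos: [0.4454, 0.3305, 0.271]
orientation: [2.271, 2.17, -0.001]
wrist_force: [-0.0, -1.1, -2.6]
gripper_width: 0.0071
finger_force: 78.3
```

Run:
```python
from h import *
import pickle
stat(); pickle.dump(vision.camera_model('wrist'),open('w3.pkl','wb')); w=vision.read_camera('wrist'); cv2.imwrite('pics/w3.png',w)
go([.5327,.3271,.2645],-.045); 
# second wrist-independent hook check using tip / post in both fixed cams
t=vision.read_camera('top');s=vision.read_camera('scene')
o=np.zeros((600,800,3),np.uint8)
o[:480,:533]=cv2.resize(w,(640,480))[:, :533]
c=cv2.resize(s[180:300,390:480],(270,360),interpolation=cv2.INTER_CUBIC); o[:360,530:800]=c
cv2.imwrite('pics/w3.png',o); cv2.imwrite('pics/w3full.png',w)
```

```text
t6.50 tcp [0.4454 0.3305 0.271 ] psi -0.0452 tilt [-0.0001 -0.001 ] F [-0.01 -1.15 -2.55] M [-0.03 -0.   -0.  ] w 0.0071 ff 78.3 q [-1.18  0.4   0.62  1.97 -0.3   0.86 -0.45]
shift cm [0.16 8.72 0.66] turn [-0.0001  0.001  -0.0014]
```

View pics/w3.png

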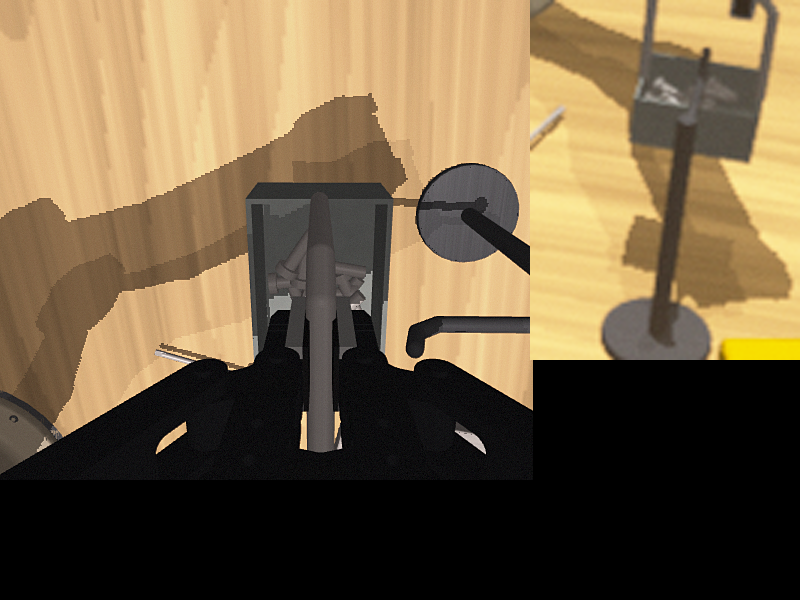

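The wrist view shows the hook tip at (416,350), the arm bend at (440,323) and the foot centre at (468,212). I'll refit the hook with these.

Run:
```python
from h import *
import pickle
w=pickle.load(open('w3.pkl','rb')); t,s=CM['top'],CM['scene']
P=[[-.104,0,.256],[0,0,.012],[-.085,0,.230]]
h=np.array([.5914,.2984]); 
print(proj(w,[[.5914-.104,.2984+.0047,.256],[.5914,.2984,.012],[.5064,.3022,.230]]).round(1))
print(*fit([(w,P[:2],[(416,350),(468,212.5)])],[.59,.3,-.04]))
print(proj(w,[[.5914-.07,.2984+.0031,.230]]), 'bar ends',proj(w,[[.4454+.045*.025,.3305+.025,.2897],[.4454-.045*.05,.3305-.05,.2897]]))
```

```text
[[422.8 352.9]
 [471.2 214.4]
 [449.4 323.3]]
[ 0.58833792  0.3004646  -0.0402194 ] [[-0.1 -0. ]
 [ 0.2  0. ]]
[[480.17066248 323.30074072]] bar ends [[322.74156421 272.90160831]
 [322.50844419 461.61924255]]
```

Call:
servo_tool(
  rows=[
    [[-1, 0.05, 2, 0, 0, 0, 0], [-1, 0.1, 5, 0, 0, 0, 0], [-1, 0.14, 7.6, 0, 0, 0, 0], [-1, 0.14, 8.6, 0, 0, 0, 0], [-1, 0.14, 8.6, 1.5, 0, 0, 0], [-1, 0.14, 8.6, 3, 0, 0, 0], [-1, 0.14, 8.6, 4, 0, 0, 0], [-1, 0.14, 8.6, 4.5, 0, 0, 0], [-1, 0.14, 8.6, 4.7, 0, 0, 0], [-1, 0.14, 8.6, 4.7, 0, 0, 0]],
  ],
)

```text
clock: 7.9
ee_pos: [0.5312, 0.3287, 0.2245]
orientation: [2.271, 2.171, 0.001]
wrist_force: [0.2, -1.0, -2.6]
gripper_width: 0.0072
finger_force: 78.3
```

Run:
```python
from h import *
stat(); w=vision.read_camera('wrist'); s=vision.read_camera('scene')
o=np.zeros((600,800,3),np.uint8)
o[:375,:500]=cv2.resize(w,(500,375)); o[:600,500:800]=cv2.resize(s[130:310,395:485],(300,600),interpolation=cv2.INTER_CUBIC)
cv2.imwrite('pics/w4.png',o)
```

```text
t7.90 tcp [0.5312 0.3287 0.2245] psi -0.0448 tilt [0.0003 0.0002] F [ 0.15 -0.99 -2.6 ] M [0.04 0.04 0.03] w 0.0072 ff 78.3 q [-1.01  0.54  0.56  1.87 -0.38  0.84 -0.31]
```

View pics/w4.png

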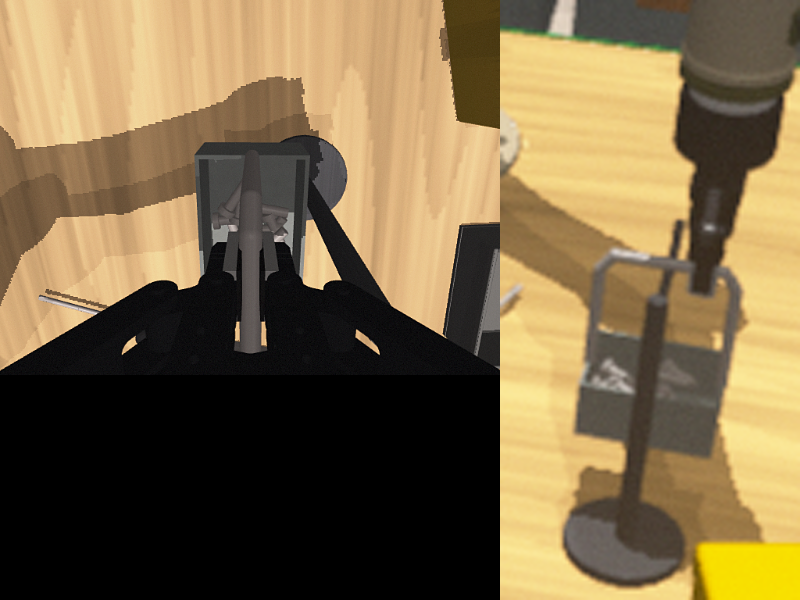

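The arm passes under the handle's middle, with its tip beyond the bar at about (678,228) in the scene crop. I'll lower until it touches.

Call:
servo_tool(
  rows=[
    [[-1, 0, 0, 0.15, 0, 0, 0], [-1, 0, 0, 0.3, 0, 0, 0], [-1, 0, 0, 0.4, 0, 0, 0], [-1, 0, 0, 0.4, 0, 0, 0]],
  ],
)

```text
clock: 8.5
ee_pos: [0.5312, 0.3286, 0.2203]
orientation: [-2.271, -2.171, -0.0]
wrist_force: [-0.4, 0.7, -0.9]
gripper_width: 0.0073
finger_force: 78.4
```

Call:
servo_tool(
  rows=[
    [[-1, 0, 0, 0.1, 0, 0, 0], [-1, 0, 0, 0.1, 0, 0, 0], [-1, 0, 0, 0.1, 0, 0, 0]],
  ],
)

```text
clock: 8.88
ee_pos: [0.5313, 0.3287, 0.2196]
orientation: [-2.271, -2.171, -0.001]
wrist_force: [-2.6, 0.7, 4.1]
gripper_width: 0.0071
finger_force: 78.9
```

Call:
servo_tool(
  rows=[
    [[-0.8, 0, 0, 0, 0, 0, 0], [-0.7, 0, 0, 0, 0, 0, 0], [-0.6, 0, 0, 0, 0, 0, 0], [-0.5, 0, 0, 0, 0, 0, 0], [-0.4, 0, 0, 0, 0, 0, 0], [-0.3, 0, 0, 0, 0, 0, 0], [-0.3, 0, 0, -2, 0, 0, 0], [-0.3, 0, 0, -5, 0, 0, 0], [-0.3, 0, 0, -9, 0, 0, 0], [-0.3, 0, 0, -13, 0, 0, 0]],
  ],
)

```text
clock: 10.12
ee_pos: [0.5311, 0.3285, 0.3504]
orientation: [2.271, 2.171, -0.0]
wrist_force: [-0.1, 0.5, -1.1]
gripper_width: 0.0304
finger_force: 0.0
```

Run:
```python
from h import *
stat(); s=vision.read_camera('scene'); t=vision.read_camera('top')
o=np.zeros((600,800,3),np.uint8)
o[:600,:400]=cv2.resize(s[170:310,390:485],(400,600),interpolation=cv2.INTER_CUBIC)
o[:400,400:]=cv2.resize(t[200:280,165:245],(400,400),interpolation=cv2.INTER_CUBIC)
cv2.imwrite('pics/w5.png',o)
# bracket view pose: camera at +77mm tool x; tool y along bracket y
for psi in (-.369-np.pi/2,-.369+np.pi/2): go([.55,-.33,.40],psi)
go([.45,.1,.42],-.369-np.pi/2)
```

```text
t10.12 tcp [0.5311 0.3285 0.3504] psi -0.0451 tilt [-0.0001 -0.0003] F [-0.09  0.48 -1.13] M [ 0.01 -0.03 -0.03] w 0.0304 ff 0.0 q [-1.08  0.42  0.64  1.72 -0.28  1.09 -0.4 ]
shift cm [-65.72   4.7   -4.9 ] turn [-5.0000e-04 -8.0000e-03  1.8944e+00]
shift cm [-65.72   4.7   -4.9 ] turn [ 7.3000e-03 -4.0000e-04 -1.2472e+00]
shift cm [-23.21  -7.23  -6.78] turn [-5.0000e-04 -8.0000e-03  1.8944e+00]
```

View pics/w5.png

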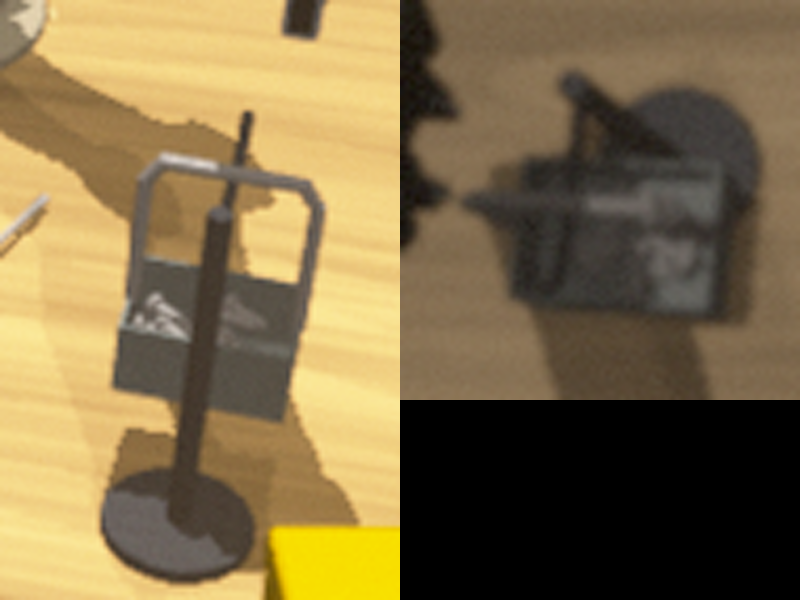

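The basket hangs square on the hook, with the bar lying on the arm behind the raised tip. That was my tenth picture, so from here I'll use image code and forces only. Next I'll go over the cleared fixture.

Run:
```python
from h import *
go([.60,-.06,.40],1.317); go([.45,.1,.40],.7)
```

```text
shift cm [-38.52   8.47  -4.76] turn [ 0.0074 -0.     -1.3624]
shift cm [-23.22  -7.24  -4.78] turn [ 0.0067 -0.0021 -0.7454]
```

Call:
servo_tool(
  rows=[
    [[-0.3, -2, 0.5, -2.5, 0, 0, -0.15], [-0.3, -6, 1.5, -4.8, 0, 0, -0.33], [-0.3, -11, 3, -4.8, 0, 0, -0.5], [-0.3, -16, 4, -4.8, 0, 0, -0.68], [-0.3, -21.5, 5, -4.8, 0, 0, -0.85], [-0.3, -27, 6, -4.8, 0, 0, -1.03], [-0.3, -32, 7, -4.8, 0, 0, -1.2], [1, -36.5, 8.2, -4.8, 0, 0, -1.36], [1, -38.5, 8.5, -4.8, 0, 0, -1.36], [1, -38.5, 8.5, -4.8, 0, 0, -1.36]],
  ],
)

```text
clock: 11.48
ee_pos: [0.5984, -0.0618, 0.3968]
orientation: [-0.406, -3.115, 0.001]
wrist_force: [1.0, 1.1, -0.0]
gripper_width: 0.0821
finger_force: 0.0
```

Call:
servo_tool(
  rows=[
    [[1, 0, 0, 0, 0, 0, 0], [1, 0, 0, 0, 0, 0, 0]],
  ],
)

```text
clock: 11.72
ee_pos: [0.5988, -0.0582, 0.3971]
orientation: [-0.397, -3.116, -0.001]
wrist_force: [0.2, 0.6, -0.2]
gripper_width: 0.0854
finger_force: 0.0
```

```bash
cat > sil.py <<'E'
from h import *
from scipy.optimize import minimize
def box(x0,x1,y0,y1,z0,z1): return np.array([[x,y,z] for x in(x0,x1) for y in(y0,y1) for z in(z0,z1)])
FIX=[box(-.11,.11,-.1,.1,0,.02)]
BR=[box(-.028,.028,-.055,.055,0,.008),box(.02,.028,-.055,.055,0,.064),box(-.024,.02,-.005,.005,0,.042),box(-.014,.02,-.005,.005,0,.058)]
def mask(im,roi,smax):
    h=cv2.cvtColor(cv2.GaussianBlur(im,(3,3),0),cv2.COLOR_BGR2HSV); m=(h[...,1]<smax).astype(np.uint8)
    z=np.zeros_like(m); cv2.fillConvexPoly(z,cv2.convexHull(roi.astype(np.int32)),1); return m*z
def world(P,p,z0): c,s=np.cos(p[2]),np.sin(p[2]); return np.c_[p[0]+c*P[:,0]-s*P[:,1],p[1]+s*P[:,0]+c*P[:,1],P[:,2]+z0]
def render(cm,parts,p,z0,shape):
    r=np.zeros(shape,np.uint8)
    for P in parts: cv2.fillConvexPoly(r,cv2.convexHull((proj(cm,world(P,p,z0))*16).round().astype(np.int32)),1,shift=4)
    return r
def silfit(cm,im,parts,p0,z0=0,smax=70,grow=1.25):
    roi=np.vstack([proj(cm,world(P*[grow,grow,1],p0,z0)) for P in parts]); m=mask(im,roi,smax)
    m=cv2.morphologyEx(m,cv2.MORPH_CLOSE,np.ones((9,9)))
    S=np.array([.01,.01,.03])
    f=lambda q:(lambda r:1-(r&m).sum()/max(1,(r|m).sum()))(render(cm,parts,p0+q*S,z0,m.shape))
    sx=np.vstack([np.zeros(3),np.eye(3)]); b=min((minimize(f,q0,method='Nelder-Mead',options=dict(initial_simplex=q0+sx*.6,xatol=.01,fatol=1e-4)) for q0 in (np.zeros(3),-np.ones(3)*.3)),key=lambda o:o.fun)
    return p0+b.x*S,1-b.fun
E
python3 - <<'E'
from sil import *
stat(); cm=vision.camera_model('wrist'); im=vision.read_camera('wrist'); cv2.imwrite('fx.png',im)
import pickle; pickle.dump(cm,open('fx.pkl','wb'))
p0=np.array([.546,-.045,-.253])
print('corners',proj(cm,world(FIX[0],p0,0)).round(0).tolist())
F2=FIX+[box(.088,.108,-.075,.075,.02,.072),box(.05,.058,-.065,.065,.02,.0815)]
for sm in(50,70,90): print(silfit(cm,im,F2,p0,smax=sm,grow=1.15))
h=cv2.cvtColor(im,cv2.COLOR_BGR2HSV)
for P in ([-.08,0,.02],[.0,.0,.02],[-.16,0,0],[0,.13,0]): 
    u,v=proj(cm,world(np.array([P]),p0,0))[0]; print(P,round(u),round(v),h[int(v),int(u)] if 0<=v<480 and 0<=u<640 else None)
E
```

```text
t11.72 tcp [ 0.5988 -0.0582  0.3971] psi 1.3171 tilt [-0.0003  0.0005] F [ 0.18  0.58 -0.21] M [ 0.03 -0.01  0.05] w 0.0854 ff 0.0 q [-0.31  0.32  0.44  1.7  -0.15  1.16  1.48]
corners [[234.0, 28.0], [230.0, 24.0], [406.0, 27.0], [410.0, 24.0], [244.0, 212.0], [242.0, 216.0], [396.0, 212.0], [399.0, 216.0]]
(array([ 0.54490321, -0.04561321, -0.26309151]), np.float64(0.9733697407440031))
(array([ 0.5450272 , -0.04445097, -0.25971656]), np.float64(0.978872619501746))
(array([ 0.54473353, -0.04478762, -0.26008397]), np.float64(0.9825939166617828))
[-0.08, 0, 0.02] 320 53 [176  23  78]
[0.0, 0.0, 0.02] 320 126 [ 4 29 70]
[-0.16, 0, 0] 320 -22 None
[0, 0.13, 0] 425 125 [ 16 115 178]
```

Run:
```python
from sil import *
import pickle
go([.60,-.348,.38],1.2)
cm=pickle.load(open('fx.pkl','rb')); im=cv2.imread('fx.png')
m=(cv2.cvtColor(cv2.GaussianBlur(im,(3,3),0),cv2.COLOR_BGR2HSV)[...,1]<75)
K=np.array([[cm['fx'],0,cm['cx']],[0,cm['fy'],cm['cy']],[0,0,1.]]);Rm=R.from_rotvec(cm['rvec']).as_matrix()
C=-Rm.T@cm['tvec']
L=[];Rr=[]
for v in range(45,205,2):
    c=np.flatnonzero(m[v,200:440])+200
    c=c[(c>222)&(c<418)]
    for lst,u in((L,c.min()-.5),(Rr,c.max()+.5)):
        d=Rm.T@np.linalg.inv(K)@[u,v,1]; lst.append((C+d*(.02-C[2])/d[2])[:2])
for l in(L,Rr):
    d=cv2.fitLine(np.array(l,np.float32),cv2.DIST_HUBER,0,.01,.01).ravel(); a=np.arctan(d[1]/d[0]); print('edge yaw',a,'pt',d[2:], 'lateral',-(d[2]-.545)*np.sin(-.258)+(d[3]+.0448)*np.cos(.258))
```

```text
shift cm [ -7.39 -28.01   1.71] turn [ 0.0003 -0.0002  0.1169]
edge yaw -0.26075783 pt [ 0.52635777 -0.14259322] lateral -0.09931299974032898
edge yaw -0.2605427 pt [0.57016385 0.05195177] lateral 0.09996997654036863
```

Call:
servo_tool(
  rows=[
    [[1, -1, -4, 0.3, 0, 0, 0.02], [1, -2.5, -9, 0.7, 0, 0, 0.05], [1, -4, -15, 1, 0, 0, 0.08], [1, -5.6, -21, 1.3, 0, 0, 0.1], [1, -6.9, -26, 1.6, 0, 0, 0.117], [1, -7.4, -28, 1.7, 0, 0, 0.117], [1, -7.4, -28, 1.7, 0, 0, 0.117], [1, -7.4, -28, 1.7, 0, 0, 0.117]],
  ],
)

```text
clock: 12.78
ee_pos: [0.6004, -0.3472, 0.3802]
orientation: [0.578, 3.088, 0.002]
wrist_force: [-0.4, 0.3, 0.1]
gripper_width: 0.0854
finger_force: 0.0
```

Run:
```python
from sil import *
import pickle
stat(); cm=vision.camera_model('wrist'); im=vision.read_camera('wrist'); cv2.imwrite('br.png',im); pickle.dump(cm,open('br.pkl','wb'))
p0=np.array([.5537,-.3301,-.369])
print(proj(cm,world(BR[0],p0,0)).round(0).tolist())
for sm in(60,80,100): print(silfit(cm,im,BR,p0,smax=sm,grow=1.5))
```

```text
t12.78 tcp [ 0.6004 -0.3472  0.3802] psi 1.2006 tilt [0.0003 0.0012] F [-0.36  0.33  0.14] M [0.   0.04 0.01] w 0.0854 ff 0.0 q [ 0.13  0.48  0.5   1.52 -0.24  1.21  1.87]
[[273.0, 106.0], [272.0, 106.0], [366.0, 106.0], [367.0, 106.0], [275.0, 154.0], [274.0, 154.0], [365.0, 154.0], [365.0, 154.0]]
(array([ 0.55134207, -0.3318714 , -0.38849094]), np.float64(0.9653671461014383))
(array([ 0.55105174, -0.33168244, -0.39134482]), np.float64(0.986939239068711))
(array([ 0.5514602 , -0.33152071, -0.39664545]), np.float64(0.9925135691559049))
```

Run:
```python
from h import *
go([.5513,-.3316,.10],1.180); go([.5513,-.3316,.020],1.180)
```

```text
shift cm [ 5.14 -0.37 28.04] turn [ 0.0012 -0.      0.021 ]
shift cm [ 5.14 -0.38 36.04] turn [ 0.0012 -0.      0.021 ]
```

Call:
servo_tool(
  rows=[
    [[1, 1.5, -0.1, 5, 0, 0, 0.02], [1, 3, -0.2, 11, 0, 0, 0.02], [1, 4.5, -0.38, 17, 0, 0, 0.02], [1, 5.14, -0.38, 23, 0, 0, 0.02], [1, 5.14, -0.38, 27, 0, 0, 0.02], [1, 5.14, -0.38, 30, 0, 0, 0.02], [1, 5.14, -0.38, 33, 0, 0, 0.02], [1, 5.14, -0.38, 35, 0, 0, 0.02], [1, 5.14, -0.38, 36, 0, 0, 0.02], [1, 5.14, -0.38, 36, 0, 0, 0.02]],
  ],
)

```text
clock: 14.08
ee_pos: [0.5505, -0.334, 0.0203]
orientation: [-0.612, -3.081, -0.0]
wrist_force: [0.1, 0.1, 0.4]
gripper_width: 0.0853
finger_force: 0.0
```

Run:
```python
from h import *
stat(); go([.5513,-.3316,.020],1.180)
```

```text
t14.07 tcp [ 0.5505 -0.334   0.0203] psi 1.1784 tilt [-0.0001  0.0002] F [0.12 0.09 0.4 ] M [ 0.04 -0.05  0.02] w 0.0853 ff 0.0 q [ 0.28  0.8   0.28  1.94 -0.46  0.47  2.07]
shift cm [0.01 0.25 0.03] turn [ 0.0002 -0.0002 -0.0016]
```

Call:
servo_tool(
  rows=[
    [[1, 0, 0.25, 0, 0, 0, 0], [0, 0, 0.25, 0, 0, 0, 0], [-1, 0, 0.25, 0, 0, 0, 0], [-1, 0, 0.25, 0, 0, 0, 0], [-1, 0, 0.25, 0, 0, 0, 0], [-1, 0, 0.25, 0, 0, 0, 0], [-1, 0, 0.25, 0, 0, 0, 0], [-1, 0, 0.25, 0, 0, 0, 0], [-1, 0, 0.25, 0, 0, 0, 0], [-1, 0, 0.25, 0, 0, 0, 0]],
  ],
  newtons=90,
)

```text
clock: 15.32
ee_pos: [0.5513, -0.332, 0.0205]
orientation: [0.613, 3.081, 0.0]
wrist_force: [-0.8, 0.8, 5.2]
gripper_width: 0.0088
finger_force: 88.1
```

Call:
servo_tool(
  rows=[
    [[-1, 0, 0, -0.5, 0, 0, 0], [-1, 0, 0, -2, 0, 0, 0], [-1, 0, 0, -4, 0, 0, 0], [-1, 0, 0, -7, 0, 0, 0], [-1, 0, 0, -9, 0, 0, 0], [-1, 0, 0, -10, 0, 0, 0], [-1, 0, 0, -10, 0, 0, 0], [-1, 0, 0, -10, 0, 0, 0]],
  ],
)

```text
clock: 16.32
ee_pos: [0.5509, -0.3315, 0.1195]
orientation: [-0.612, -3.08, -0.001]
wrist_force: [-0.4, 0.2, -3.0]
gripper_width: 0.0093
finger_force: 87.6
```

Run:
```python
from h import *
stat(); psi=-.26+np.pi/2; f=np.array([.545,-.0448]); c,s=np.cos(-.26),np.sin(-.26)
# bracket origin at fixture x: back 20 mm before fence at rest -> origin x=.05-.028-.020
for fx,z in((-.01,.12),(-.01,.046)): go([f[0]+c*fx,f[1]+s*fx,z],psi)
```

```text
t16.32 tcp [ 0.5509 -0.3315  0.1195] psi 1.1782 tilt [-0.001   0.0007] F [-0.42  0.18 -2.95] M [ 0.01  0.01 -0.02] w 0.0093 ff 87.6 q [ 0.21  0.66  0.38  1.9  -0.39  0.65  2.01]
shift cm [12.51 26.13 -0.03] turn [ 0.0003 -0.0011 -0.1326]
shift cm [12.5  26.13  7.37] turn [ 0.0003 -0.0011 -0.1326]
```

Call:
servo_tool(
  rows=[
    [[-1, 1, 2, 0, 0, 0, -0.02], [-1, 2.8, 6, 0, 0, 0, -0.05], [-1, 5.3, 11, 0, 0, 0, -0.08], [-1, 7.7, 16, 0, 0, 0, -0.11], [-1, 10, 21, 0, 0, 0, -0.132], [-1, 11.8, 24.5, 0, 0, 0, -0.132], [-1, 12.5, 26.1, 0, 0, 0, -0.132], [-1, 12.5, 26.1, 0, 0, 0, -0.132], [-1, 12.5, 26.1, 0, 0, 0, -0.132], [-1, 12.5, 26.1, 0, 0, 0, -0.132]],
  ],
)

```text
clock: 17.58
ee_pos: [0.5357, -0.0446, 0.1203]
orientation: [0.412, 3.114, -0.001]
wrist_force: [-0.1, -0.6, -3.4]
gripper_width: 0.0091
finger_force: 87.9
```

```bash
cat > fixrel.py <<'E'
from h import *
def fr(fx,z,fy=0,yaw=-.26,c0=(.545,-.0448)):
    c,s=np.cos(yaw),np.sin(yaw); go([c0[0]+c*fx-s*fy,c0[1]+s*fx+c*fy,z],yaw+np.pi/2)
def where(yaw=-.26,c0=(.545,-.0448)):
    e,r,S=pose(); d=e[:2]-c0; c,s=np.cos(yaw),np.sin(yaw); F=S['wrist_force']
    print('fixture x,y mm',(np.array([c*d[0]+s*d[1],-s*d[0]+c*d[1]])*1e3).round(2),'z',e[2].round(4),'Ffix',(c*F[0]+s*F[1]).round(2),(-s*F[0]+c*F[1]).round(2),F[2].round(2)); stat()
E
python3 - <<'E'
from fixrel import *
where(); fr(-.01,.047)
# check the held bracket and fixture in wrist view by silhouette of lower foot? skip
E
```

```text
fixture x,y mm [-9.04 -2.22] z 0.1203 Ffix 0.02 -0.65 -3.37
t17.57 tcp [ 0.5357 -0.0446  0.1203] psi 1.3077 tilt [ 0.0002 -0.0006] F [-0.15 -0.64 -3.37] M [-0.01  0.08 -0.03] w 0.0091 ff 87.9 q [-0.28  0.57  0.38  2.14 -0.42  0.5   1.72]
shift cm [0.1  0.23 7.33] turn [-0.0006  0.0004 -0.0031]
```

Call:
servo_tool(
  rows=[
    [[-1, 0.1, 0.23, 1.5, 0, 0, -0.003], [-1, 0.1, 0.23, 4, 0, 0, -0.003], [-1, 0.1, 0.23, 6, 0, 0, -0.003], [-1, 0.1, 0.23, 7, 0, 0, -0.003], [-1, 0.1, 0.23, 7.5, 0, 0, -0.003], [-1, 0.1, 0.23, 7.7, 0, 0, -0.003], [-1, 0.1, 0.23, 7.7, 0, 0, -0.003], [-1, 0.1, 0.23, 7.7, 0, 0, -0.003]],
  ],
)

```text
clock: 18.58
ee_pos: [0.5356, -0.0405, 0.0437]
orientation: [0.403, 3.115, 0.0]
wrist_force: [0.4, 0.3, -3.4]
gripper_width: 0.0091
finger_force: 87.9
```

Run:
```python
from fixrel import *
where(); fr(-.01,.0405)
```

```text
fixture x,y mm [-10.18   1.79] z 0.0437 Ffix 0.29 0.42 -3.45
t18.57 tcp [ 0.5356 -0.0405  0.0437] psi 1.3132 tilt [ 0.0009 -0.    ] F [ 0.38  0.33 -3.45] M [0.05 0.   0.01] w 0.0091 ff 87.9 q [-0.2   0.69  0.25  2.18 -0.5   0.33  1.79]
shift cm [-0.02 -0.18  0.32] turn [0.0002 0.0009 0.0024]
```

Call:
servo_tool(
  rows=[
    [[-1, 0, -0.1, 0.1, 0, 0, 0.002], [-1, 0, -0.15, 0.2, 0, 0, 0.002], [-1, 0, -0.15, 0.28, 0, 0, 0.002], [-1, 0, -0.15, 0.28, 0, 0, 0.002]],
  ],
)

```text
clock: 19.08
ee_pos: [0.5349, -0.042, 0.0405]
orientation: [0.407, 3.115, 0.0]
wrist_force: [-0.0, 0.1, -1.9]
gripper_width: 0.0087
finger_force: 88.3
```

Run:
```python
from fixrel import *
where()
```

```text
fixture x,y mm [-10.49   0.11] z 0.0405 Ffix -0.05 0.07 -1.92
t19.07 tcp [ 0.5349 -0.042   0.0405] psi 1.3110 tilt [0. 0.] F [-0.03  0.08 -1.92] M [-0.07  0.09  0.01] w 0.0087 ff 88.3 q [-0.19  0.69  0.24  2.18 -0.51  0.32  1.79]
```

Call:
servo_tool(
  rows=[
    [[-1, 0, 0, 0.04, 0, 0, 0], [-1, -0.5, 0, 0.04, 0, 0, 0], [-1, -1.2, 0, 0.04, 0, 0, 0], [-1, -1.8, 0, 0.04, 0, 0, 0], [-1, -2.3, 0, 0.04, 0, 0, 0], [-1, -2.6, 0, 0.04, 0, 0, 0], [-1, -2.6, 0, 0.04, 0, 0, 0], [-1, -2.6, 0, 0.04, 0, 0, 0]],
  ],
)

```text
clock: 20.08
ee_pos: [0.5579, -0.048, 0.0405]
orientation: [-0.406, -3.112, -0.002]
wrist_force: [-6.5, 2.1, 12.4]
gripper_width: 0.0089
finger_force: 90.2
```

Run:
```python
from fixrel import *
where(); fr(.017,.0403)
```

```text
fixture x,y mm [13.25  0.24] z 0.0405 Ffix -6.85 0.36 12.42
t20.07 tcp [ 0.5579 -0.048   0.0405] psi 1.3112 tilt [-0.0035  0.0017] F [-6.53  2.1  12.42] M [ 0.35  1.49 -0.  ] w 0.0089 ff 90.2 q [-0.19  0.71  0.27  2.13 -0.49  0.37  1.79]
shift cm [-0.38 -0.02  0.02] turn [ 0.0007 -0.0038  0.0004]
```

Call:
servo_tool(
  rows=[
    [[-1, 0, 0, -0.04, 0, 0, 0], [-1, -0.1, 0, -0.05, 0, 0, 0], [-1, -0.2, 0, -0.05, 0, 0, 0], [-1, -0.3, 0, -0.05, 0, 0, 0], [-1, -0.3, 0, -0.05, 0, 0, 0]],
  ],
)

```text
clock: 20.7
ee_pos: [0.5634, -0.0496, 0.0405]
orientation: [0.407, 3.114, -0.0]
wrist_force: [-0.5, 0.1, -2.5]
gripper_width: 0.0089
finger_force: 88.2
```

Run:
```python
from fixrel import *
where()
```

```text
fixture x,y mm [18.99  0.13] z 0.0405 Ffix -0.49 -0.01 -2.54
t20.70 tcp [ 0.5634 -0.0496  0.0405] psi 1.3109 tilt [ 0.0007 -0.0003] F [-0.47  0.11 -2.54] M [0.01 0.01 0.01] w 0.0089 ff 88.2 q [-0.19  0.71  0.27  2.12 -0.49  0.37  1.79]
```

Call:
servo_tool(
  rows=[
    [[-1, -0.1, 0, 0, 0, 0, 0], [-1, -0.2, 0, 0, 0, 0, 0], [-1, -0.3, 0, 0, 0, 0, 0], [-1, -0.4, 0, 0, 0, 0, 0], [-1, -0.4, 0, 0, 0, 0, 0]],
  ],
)

```text
clock: 21.32
ee_pos: [0.5665, -0.0503, 0.0405]
orientation: [-0.407, -3.115, -0.0]
wrist_force: [-1.3, 1.0, -2.5]
gripper_width: 0.009
finger_force: 88.0
```

Run:
```python
from fixrel import *
where()
```

```text
fixture x,y mm [22.24  0.2 ] z 0.0405 Ffix -1.56 0.63 -2.5
t21.32 tcp [ 0.5665 -0.0503  0.0405] psi 1.3110 tilt [-0.0006  0.0002] F [-1.35  1.01 -2.5 ] M [ 0.13  0.28 -0.07] w 0.0090 ff 88.0 q [-0.19  0.71  0.27  2.11 -0.49  0.38  1.79]
```

Call:
servo_tool(
  rows=[
    [[-1, -0.1, 0, 0, 0, 0, 0], [-1, -0.2, 0, 0, 0, 0, 0], [-1, -0.3, 0, 0, 0, 0, 0], [-1, -0.4, 0, 0, 0, 0, 0], [-1, -0.4, 0, 0, 0, 0, 0], [-1, -0.4, 0, 0, 0, 0, 0]],
  ],
)

```text
clock: 22.08
ee_pos: [0.5697, -0.0512, 0.0405]
orientation: [-0.407, -3.113, -0.001]
wrist_force: [-5.3, 2.3, 0.9]
gripper_width: 0.0087
finger_force: 88.4
```

Run:
```python
from fixrel import *
where()
```

```text
fixture x,y mm [25.47  0.18] z 0.0405 Ffix -5.66 0.83 0.94
t22.07 tcp [ 0.5697 -0.0512  0.0405] psi 1.3111 tilt [-0.0018  0.0006] F [-5.25  2.25  0.94] M [ 0.26  1.03 -0.11] w 0.0087 ff 88.4 q [-0.19  0.72  0.27  2.1  -0.49  0.39  1.79]
```

Call:
servo_tool(
  rows=[
    [[-1, -0.1, 0, 0, 0, 0, 0], [-1, -0.2, 0, 0, 0, 0, 0], [-1, -0.3, 0, 0, 0, 0, 0], [-1, -0.4, 0, 0, 0, 0, 0], [-1, -0.45, 0, 0, 0, 0, 0], [-1, -0.45, 0, 0, 0, 0, 0], [-1, -0.45, 0, 0, 0, 0, 0]],
  ],
)

```text
clock: 22.95
ee_pos: [0.5718, -0.0517, 0.0406]
orientation: [-0.406, -3.11, -0.002]
wrist_force: [-11.8, 3.4, 6.6]
gripper_width: 0.0092
finger_force: 89.5
```

Run:
```python
from sil import *
from fixrel import *
where()
import pickle
cv2.imwrite('end.png',vision.read_camera('wrist')); pickle.dump(vision.camera_model('wrist'),open('end.pkl','wb'))
```

```text
fixture x,y mm [27.72  0.19] z 0.0406 Ffix -12.25 0.29 6.58
t22.95 tcp [ 0.5718 -0.0517  0.0406] psi 1.3113 tilt [-0.0055  0.002 ] F [-11.77   3.43   6.58] M [ 0.6   2.2  -0.07] w 0.0092 ff 89.5 q [-0.19  0.72  0.28  2.09 -0.49  0.4   1.78]
```

Call:
servo_tool(
  rows=[
    [[-1, 0, 0, -0.015, 0, -0.003, 0], [-1, 0, 0, -0.03, 0, -0.006, 0], [-1, 0, 0, -0.03, 0, -0.006, 0], [-1, 0, 0, -0.03, 0, -0.006, 0]],
  ],
)

```text
clock: 23.5
ee_pos: [0.5719, -0.0518, 0.0405]
orientation: [0.406, 3.115, 0.0]
wrist_force: [-10.1, 3.7, 2.6]
gripper_width: 0.0089
finger_force: 88.7
```

Run:
```python
from fixrel import *
where()
```

```text
fixture x,y mm [27.79  0.15] z 0.0405 Ffix -10.76 0.99 2.56
t23.50 tcp [ 0.5719 -0.0518  0.0405] psi 1.3113 tilt [0.0001 0.0002] F [-10.14   3.73   2.56] M [ 0.55  2.11 -0.06] w 0.0089 ff 88.7 q [-0.19  0.72  0.27  2.1  -0.49  0.39  1.79]
```

Call:
servo_tool(
  rows=[
    [[-1, -0.08, 0, -0.01, 0, -0.001, 0], [-1, -0.16, 0, -0.02, 0, -0.002, 0], [-1, -0.24, 0, -0.03, 0, -0.003, 0], [-1, -0.24, 0, -0.03, 0, -0.003, 0], [-1, -0.24, 0, -0.03, 0, -0.003, 0]],
  ],
)

```text
clock: 24.12
ee_pos: [0.573, -0.0521, 0.0405]
orientation: [0.406, 3.115, 0.0]
wrist_force: [-12.6, 4.0, 3.3]
gripper_width: 0.0089
finger_force: 88.7
```

Run:
```python
from fixrel import *
where()
```

```text
fixture x,y mm [28.95  0.19] z 0.0405 Ffix -13.2 0.66 3.26
t24.12 tcp [ 0.573  -0.0521  0.0405] psi 1.3114 tilt [0.0007 0.0001] F [-12.58   4.03   3.26] M [ 0.69  2.63 -0.09] w 0.0089 ff 88.7 q [-0.19  0.72  0.27  2.09 -0.49  0.39  1.79]
```

Call:
servo_tool(
  rows=[
    [[-1, 0, 0, -0.03, 0, 0, 0], [-1, -0.06, 0, -0.05, 0, 0, 0], [-1, -0.12, 0, -0.05, 0, 0, 0], [-1, -0.12, 0, -0.05, 0, 0, 0], [-1, -0.12, 0, -0.05, 0, 0, 0]],
  ],
)

```text
clock: 24.75
ee_pos: [0.5739, -0.0523, 0.0405]
orientation: [-0.406, -3.115, -0.0]
wrist_force: [-11.8, 3.3, -2.3]
gripper_width: 0.0087
finger_force: 87.8
```

Run:
```python
from fixrel import *
where()
```

```text
fixture x,y mm [29.83  0.18] z 0.0405 Ffix -12.29 0.17 -2.25
t24.75 tcp [ 0.5739 -0.0523  0.0405] psi 1.3115 tilt [-0.0001  0.    ] F [-11.83   3.32  -2.25] M [ 0.77  2.49 -0.08] w 0.0087 ff 87.8 q [-0.19  0.72  0.28  2.09 -0.49  0.39  1.79]
```

Call:
servo_tool(
  rows=[
    [[-1, 0, 0, 0.005, 0, 0, 0], [-1, 0, 0, 0.005, 0, 0, 0], [-1, 0, 0, 0.005, 0, 0, 0], [-1, 0, 0, 0.005, 0, 0, 0], [-1, 0, 0, 0.005, 0, 0, 0], [-1, 0, 0, 0.005, 0, 0, 0], [-1, 0, 0, 0.005, 0, 0, 0], [-1, 0, 0, 0.005, 0, 0, 0], [-1, 0, 0, 0.005, 0, 0, 0], [-1, 0, 0, 0.005, 0, 0, 0]],
  ],
)

```text
clock: 26.0
ee_pos: [0.5739, -0.0523, 0.0405]
orientation: [-0.406, -3.115, -0.0]
wrist_force: [-12.7, 3.8, -2.5]
gripper_width: 0.0091
finger_force: 87.9
```

Run:
```python
from sil import *
from fixrel import *
where()
# compare basket region now against the picture after hanging: dark-gray centroid in the top view
t=vision.read_camera('top'); a=cv2.imread('pics/top0.png')
d=(np.abs(t.astype(int)-a).max(2)>45).astype(np.uint8); n,l,st,ce=cv2.connectedComponentsWithStats(d)
print([(x[:5].tolist()) for x in st[1:] if x[4]>25])
```

```text
fixture x,y mm [29.86  0.16] z 0.0405 Ffix -13.25 0.38 -2.55
t26.00 tcp [ 0.5739 -0.0523  0.0405] psi 1.3114 tilt [-0.  0.] F [-12.7    3.77  -2.55] M [ 0.7   2.47 -0.1 ] w 0.0091 ff 87.9 q [-0.19  0.72  0.28  2.09 -0.49  0.39  1.79]
[[322, 197, 31, 16, 205], [227, 207, 133, 206, 4889], [359, 208, 6, 14, 34], [343, 214, 11, 6, 29], [190, 232, 8, 6, 38], [220, 233, 15, 17, 121], [416, 233, 17, 19, 65], [411, 237, 18, 19, 184], [181, 241, 32, 22, 242], [430, 242, 18, 21, 208], [438, 242, 14, 7, 40], [322, 245, 18, 7, 55], [346, 247, 11, 6, 33], [339, 255, 17, 10, 96], [330, 267, 18, 9, 41], [274, 297, 11, 15, 81], [238, 308, 46, 80, 689], [282, 309, 17, 8, 76], [267, 332, 18, 9, 62], [47, 346, 234, 97, 7726], [0, 384, 40, 22, 541], [293, 422, 37, 27, 491], [0, 449, 278, 31, 5118], [344, 463, 6, 17, 60], [337, 471, 5, 9, 28]]
```

Call:
servo_tool(
  rows=[
    [[-1, 0.01, 0, 0.01, 0, 0, 0], [-1, 0.01, 0, 0.01, 0, 0, 0], [-1, 0.01, 0, 0.01, 0, 0, 0], [-1, 0.01, 0, 0.01, 0, 0, 0], [-1, 0.01, 0, 0.01, 0, 0, 0], [-1, 0.01, 0, 0.01, 0, 0, 0], [-1, 0.01, 0, 0.01, 0, 0, 0], [-1, 0.01, 0, 0.01, 0, 0, 0], [-1, 0.01, 0, 0.01, 0, 0, 0], [-1, 0.01, 0, 0.01, 0, 0, 0]],
  ],
)

```text
clock: 27.3
ee_pos: [0.5739, -0.0523, 0.0405]
orientation: [0.406, 3.115, 0.0]
wrist_force: [-12.2, 2.8, -1.1]
gripper_width: 0.0092
finger_force: 87.9
```

Call:
servo_tool(
  rows=[
    [[-1, 0, 0, 0, 0, 0, 0], [-1, 0, 0, 0, 0, 0, 0], [-1, 0, 0, 0, 0, 0, 0], [-1, 0, 0, 0, 0, 0, 0], [-1, 0, 0, 0, 0, 0, 0], [-1, 0, 0, 0, 0, 0, 0], [-1, 0, 0, 0, 0, 0, 0], [-1, 0, 0, 0, 0, 0, 0], [-1, 0, 0, 0, 0, 0, 0], [-1, 0, 0, 0, 0, 0, 0]],
  ],
)

```text
clock: 28.55
ee_pos: [0.5739, -0.0523, 0.0405]
orientation: [0.406, 3.115, 0.0]
wrist_force: [-12.5, 4.2, -1.9]
gripper_width: 0.009
finger_force: 87.9
```

Call:
servo_tool(
  rows=[
    [[-1, 0, 0, 0, 0, 0, 0], [-1, 0, 0, 0, 0, 0, 0], [-1, 0, 0, 0, 0, 0, 0], [-1, 0, 0, 0, 0, 0, 0], [-1, 0, 0, 0, 0, 0, 0], [-1, 0, 0, 0, 0, 0, 0], [-1, 0, 0, 0, 0, 0, 0], [-1, 0, 0, 0, 0, 0, 0], [-1, 0, 0, 0, 0, 0, 0], [-1, 0, 0, 0, 0, 0, 0]],
  ],
)

```text
clock: 29.8
ee_pos: [0.5739, -0.0523, 0.0405]
orientation: [0.406, 3.115, 0.0]
wrist_force: [-12.7, 3.5, -1.5]
gripper_width: 0.0088
finger_force: 87.9
```

Run:
```python
from fixrel import *
where()
```

```text
fixture x,y mm [29.87  0.18] z 0.0405 Ffix -13.2 0.16 -1.46
t29.80 tcp [ 0.5739 -0.0523  0.0405] psi 1.3115 tilt [0.0002 0.0001] F [-12.72   3.55  -1.46] M [ 0.7   2.49 -0.13] w 0.0088 ff 87.9 q [-0.19  0.72  0.28  2.09 -0.49  0.39  1.79]
```

```bash
python3 -c "
from cell import bot
print(bot.sign_off())"
```

```text
the job is handed in; nothing more can be done
None
```

I handed the job in at about 30 s: the basket hangs on the hook, and the arm still grips the bracket on the bed, pushing the fence at about 12–13 N (an estimated 8 mm of spring), held steady for over 4 s. I couldn't see the fence travel directly, so the 8 mm comes from force and tool position, and after the tenth picture I relied on image code and force readings.

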